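Height check of an amplifier module under the gauge bar

TASK

Check that the amplifier module (the black finned heat sink with the low metal tail) clears the height limit: set it at the mouth of the gauge, heat sink first, and slide it along the lane under the bar until it meets the rubber buffer of the stop. Press it against the buffer with about 8 N for about half a second, never letting it press on the gauge with more than 12 N, then let go and leave it lying there with the whole heat sink past the bar. Do not disturb the other things on the bench.

Things in the scene. Friction and masses are not known exactly. Their poses are not given: they have to be found in the camera images.
- module_grip (a point): Amplifier module to check, 146 long (x) x 60 wide x 40 mm high, 0.21-0.42 kg, flat on the mat. Nose (+x): black finned heat sink 70 long, 54 wide, 8-40 mm above the mat, on a slick base plate 60 wide, 8 high. Point on the centre line, 20 mm up, near its centre of mass: nose 47 mm ahead, sink's rear face 23 mm behind. Grip across the sink's 54 mm sides, fingertips above the plate's edges.
- module_tail (a point): Middle of the module's flat upright rear face (12 mm above the underside), 99 mm behind module_grip; +x points to the nose. The face is 50 mm wide, 24 mm high: the end of the low metal tail box (76 mm long, smooth). Push here; with the module home the tail still stands out 9 mm or more in front of the bar.
- gauge: Height gauge fixed to the bench; origin on the bench under the middle of the bar, +x is the direction of the push, nose first. Steel bar 12 mm along x, 116 mm along y, underside 42 mm and top 56 mm above the bench, on two posts whose inner faces are 42 mm either side of the centre line. The bench under it is bare, level with the mat.
- lane_mouth (a point): Middle of the lane's mouth on the bench, 88 mm before the bar's middle; axes as the gauge. Two aluminium guide rails, 8 mm high, flare from about 82 mm apart here to 64 mm apart 33 mm further on (+x), then run straight and parallel under the bar to the stop.
- stop_near (a point): Fixed mark 86.5 mm past the bar's middle, 15 mm up: where the rubber buffer's face is at the stop's nearest setting. The stop is clamped 0 to 40 mm further on (+x), different each time and not measured: feel for it. The buffer (44 mm wide, 6-24 mm above the bench) yields 1 mm per 3 N for 7 mm, then is hard.
- spare_sink: larger plain black finned heat sink, 90 x 80 x 56 mm high, no tail; origin under its centre. Not to be used: it stays where it is
- board: small bare circuit board, 90 x 60 mm, 7 mm high with its cans, lying flat; leave alone
- spool: metal spool, 60 mm across, 40 mm high, standing; leave alone
- cleaner: white bottle, 54 mm across, 130 mm high; leave alone
- driver: screwdriver lying on the mat; leave alone
- wrench: small wrench lying on the mat; leave alone
- adapter: brass connector adapter standing upright, about 20 mm across, 30 mm high; leave alone
Not all that is in view belongs to the job. Leave any orange or pink look-alike of the part that bears module_grip alone.

How it is judged:
By the outcome, as a careful person would: the job done as asked, in the order asked, and still so for the second after the job is handed in, with the robot touching nothing.
It also fails if it takes over 64 s, if anything falls off the work surface, if the arm or the gripper's body presses on something with over 40 N, if the wrist force passes 120 N, or if a joint passes its speed limit or range.

ROBOT

A 6-joint arm with a two-finger parallel gripper is mounted at the origin on the work surface. World frame = base frame: x ahead of the robot, y to its left, z up, the work surface at z = 0. Lengths are in m, angles in degrees, forces in N, time in s.
With the tool pointing down it reaches from about 0.2 to 0.875 m from the base axis. Payload 3.4 kg.
Tool frame: the origin (TCP) lies on the centre line of the jaws, within the pads' length; the fingertips stand env.tcp_to_tips ahead of it and the grasp point (between the pads) is the TCP (env.tcp_to_tips is the distance from the TCP to the fingertips, in m); z points along the fingers, y is the line along which they close (so a half turn about z gives the same grasp; the last joint's range is limited). The gripper opens to 94 mm and grips with 3 to 60 N. Pads are 16 mm wide; open, the fingers measure 119 mm over their backs; the gripper's body (75 mm by 177 mm) begins 78 mm behind the grasp point.
Start: joints at [-79.928, 15.808, 86.224, -0, 77.962, -6.933], TCP at [0.168, -0.55, 0.224] pointing down, gripper open.
Joint ranges: [-165.64, 165.64], [-43.16, 119.46], [12.63, 154.43], [-67.54, 247.53], [6.08, 155.33], [-154.97, 154.97]. Speed limits (degrees/s): [147.25, 147.25, 180, 180, 180, 180].

INTERFACE

Orientations are given as [roll, pitch, yaw] about the fixed x, y, z axes, in that order (R = Rz(yaw) Ry(pitch) Rx(roll)).
In Python, from rig import env gives the robot as it stands. The module is installed in compiled form; this text tells all that it offers.
- The arm moves only by the tool arm_command, never from a script. Its argument "rows" is one flat list of numbers, 7 for each row, row after row: the shift along the world's x, y, z scaled (see below), then the turn, a rotation vector about the world's x, y, z scaled (see below), then the closure, from 0 (fully open) to 1 (shut). In form: [dx, dy, dz, rx, ry, rz, hand, dx, dy, dz, rx, ry, rz, hand, ...]. A call has 1 to 12 rows; each row shifts and turns the commanded pose from where the row before left it; what a row does not reach is not made up. The controller multiplies each number of a shift by 5 cm and each number of a turn by 4 degrees. A row lasts 1/10 s, in which the tool goes at most 50 mm and 8.59 degrees, less where a joint would pass 70% of its speed; a pose out of reach is approached as far as the arm can. A call with a number of a shift or a turn outside -1 to 1 is refused whole. A call with a gripper value outside its range is refused whole. The fingers move at their own pace and stop on an object; the grip force is fixed at half the most. Time passes only in rows, so rows that do not move let the fingers close. It gives the time, the measured TCP pose, the force, the opening and the grip force at its end, in the units of the state.
- env.read_state(): the state, without advancing time (a new reading comes with each control period).
- env.read_camera(name): name is "side" or "top"; returns the picture (384x512x3 uint8, blue, green, red); there is no depth.
- env.calibration(name): a dict with "fx", "fy", "cx", "cy" (pixels), "T" (4x4, takes a point from camera to world coordinates). Camera axes: x right, y down, z forward; pixel columns grow to the right and rows downward; lengths in m; the calibration is good to about 2 mm. A picture is of the moment at which its call begins. calibration takes no time and is no camera call.
- env.finish_job(): hands the job in; it is judged then, once.
Trained networks look in the newest picture that a camera, given by its name, has taken for a name from the list of things; names that differ only in an ending like _2 or _b are one class to them, and where a whole thing is asked for, a point or a joint stands for the part that bears it (a point fixed in the world has none). Each returns a list of dicts, best first, with "confidence" (0 to 1); they miss things now and then, are a little off and sometimes report something else, mostly with a low value. They report only what shows in the picture. A call takes as long as a camera call. They do not tell look-alikes from the thing itself.
- env.find_in(target, camera): "xyz" ([x, y, z] in m, in the coordinates of the camera as it stood for that picture, good to about 4 mm: the middle of the surface that is visible of it).
- env.silhouettes(target, camera): "region" (384x512 bool, what is visible of it).
- env.tip_of(target, camera): "xyz" ([x, y, z] in m, in the coordinates of the camera as it stood for that picture, good to about 4 mm: a listed point, or the origin of a listed thing).
The state is a dict: "time": time; "joints": joint angles; "qvel": joint speeds; "tau": joint torques, N m; "eef_pos": TCP position; "ee_rot": TCP orientation; "contact_force": force on the tool from outside, world axes, zero at the start; "torque": the same for the moment, N m; "width": opening from 0.0 (shut) to 1.0 (fully open); "grip_force": force on a finger pad.
Only numpy, scipy, OpenCV 4.12 (cv2) and the standard library are available. Lean on these libraries where they do the work, as an engineer would, in place of code of your own. Each camera call takes 0.05 s, during which the arm holds its last target. There are 200 camera calls.

## Working session

There is one attempt and no reset: what is moved stays moved. The work goes in short steps, Python scripts to look and compute and a tool call to move; the robot and the scene stay as the last step left them, time stands still between calls to the robot, and variables do not carry over. Pictures are saved under pics/ and viewed, at most 10 in all, crops included, and the job is handed in when it is done.

Besides the shell and the picture viewer there is one more tool, called after "Request:" by a JSON object that holds its "method" and its "body". arm_command: Moves the arm, as the interface text tells. Its arguments: {"type":"object","properties":{"rows":{"type":"array"}},"required":["rows"]}

```bash
mkdir -p pics; cat > h.py <<'E'
import numpy as np, cv2
from rig import env
def W(cam,p):
    T=np.array(env.calibration(cam)["T"]); return (T@np.r_[p,1])[:3]
def px(cam,w):
    c=env.calibration(cam); p=(np.linalg.inv(np.array(c["T"]))@np.r_[w,1])[:3]
    return np.array([c["fx"]*p[0]/p[2]+c["cx"],c["fy"]*p[1]/p[2]+c["cy"]])
def onz(cam,u,v,z):
    c=env.calibration(cam); T=np.array(c["T"]); d=T[:3,:3]@[(u-c["cx"])/c["fx"],(v-c["cy"])/c["fy"],1]
    return T[:3,3]+d*(z-T[2,3])/d[2]
E
python3 - <<'E'
from h import *
ims=[env.read_camera(c) for c in("top","side")]
for c,i in zip(("top","side"),ims): cv2.imwrite(f"pics/{c}0.png",i)
for c in("top","side"):
  for t in["module_grip","module_tail","gauge","lane_mouth","stop_near","spare_sink"]:
    for d in env.tip_of(t,c)[:3]:
      w=W(c,d["xyz"]); print(c,t,round(d["confidence"],2),w.round(4),px(c,w).round())
s=env.read_state(); print(env.tcp_to_tips,s)
E
```

```text
top module_grip 0.88 [0.5417 0.2411 0.0243] [180. 205.]
top module_grip 0.83 [ 0.3757 -0.1885  0.02  ] [309. 257.]
top module_grip 0.59 [0.3532 0.1492 0.0226] [206. 262.]
top module_tail 0.9 [0.342  0.0459 0.011 ] [237. 266.]
top module_tail 0.75 [ 0.4293 -0.1057  0.0064] [284. 241.]
top module_tail 0.6 [0.4424 0.2344 0.0118] [182. 235.]
top gauge 0.83 [0.6593 0.0216 0.0033] [247. 173.]
top gauge 0.69 [ 0.7344  0.2908 -0.0016] [170. 151.]
top stop_near 0.58 [0.7456 0.0414 0.0161] [242. 148.]
top spare_sink 0.55 [ 0.5288 -0.2825 -0.0007] [336. 212.]
side module_grip 0.92 [ 0.3812 -0.1889  0.0209] [318. 161.]
side module_grip 0.78 [0.3571 0.1454 0.0205] [332. 238.]
side module_grip 0.58 [0.5458 0.247  0.0176] [249. 264.]
side module_tail 0.89 [ 0.4288 -0.1057  0.0098] [302. 178.]
side module_tail 0.63 [0.4472 0.2396 0.0097] [293. 268.]
side module_tail 0.57 [0.3411 0.051  0.0141] [336. 215.]
side gauge 0.76 [ 0.6588  0.0244 -0.0019] [216. 203.]
side lane_mouth 0.71 [0.7488 0.0415 0.0116] [181. 201.]
side stop_near 0.84 [0.7495 0.0398 0.0136] [181. 200.]
side spare_sink 0.82 [ 0.5258 -0.2812  0.004 ] [272. 146.]
side spare_sink 0.58 [ 0.716  -0.3019 -0.0034] [216. 141.]
0.019 {'time': 0.7, 'joints': array([-7.99283179e+01,  1.58052741e+01,  8.62232909e+01, -1.64653029e-03,
        7.79614669e+01, -6.93390157e+00]), 'qvel': array([ 0.05094279,  0.01006708,  0.12923434, -0.02029449, -0.04917222,
        0.00115034]), 'tau': array([-9.09038245e-04, -4.04319978e+01, -2.37459165e+01,  7.04554073e-02,
        2.49766832e-02, -7.93532536e-06]), 'eef_pos': array([ 0.1681492 , -0.5499105 ,  0.22452709]), 'ee_rot': array([1.79990299e+02, 2.80199579e-03, 1.70059267e+01]), 'contact_force': array([-0.07115216,  0.14408461, -0.3641646 ]), 'torque': array([-0.04475435, -0.02772843,  0.01011422]), 'grip_force': 0.0, 'width': 0.9980386945252862}
```

View pics/top0.png

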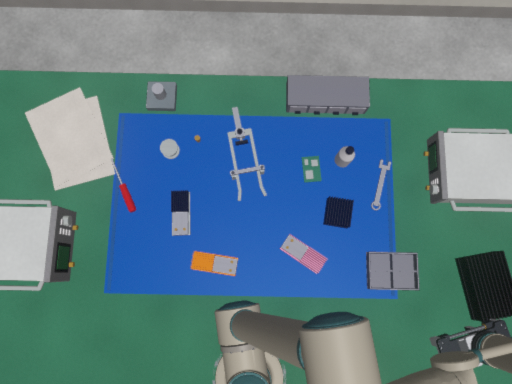

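View pics/side0.png

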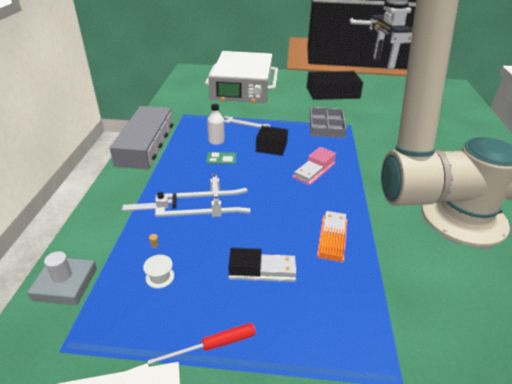

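The pictures show four things that could be taken for the module. In top pixels they are the black sink with a tail (180,205), an orange look-alike (206,262), a pink look-alike (309,257) and the plain spare sink (338,212). By the description I choose the black one at (180,205). A close crop will check that and help refine the gauge position.

```bash
python3 - <<'E'
from h import *
i=cv2.imread("pics/top0.png")[95:245,155:280]
cv2.imwrite("pics/c1.png",cv2.resize(i,None,fx=4,fy=4,interpolation=cv2.INTER_CUBIC)[:600])
j=cv2.imread("pics/side0.png")[165:290,110:310]
cv2.imwrite("pics/c2.png",cv2.resize(j,None,fx=4,fy=4,interpolation=cv2.INTER_CUBIC))
for c in("top","side"):
  for d in env.silhouettes("module_grip",c)[:3]:
    ys,xs=np.nonzero(d["region"]); P=np.c_[xs,ys].astype(np.float32); r=cv2.minAreaRect(P); b=cv2.boxPoints(r)
    print(c,round(d["confidence"],2),[onz(c,u,v,0.016).round(3)[:2] for u,v in b])
print(env.calibration("top")["T"], env.calibration("top")["fx"])
E
```

```text
top 0.95 [array([0.332, 0.199]), array([0.391, 0.192]), array([0.371, 0.045]), array([0.311, 0.053])]
top 0.77 [array([ 0.403, -0.089]), array([ 0.455, -0.123]), array([ 0.374, -0.249]), array([ 0.323, -0.214])]
top 0.75 [array([0.592, 0.277]), array([0.593, 0.216]), array([0.442, 0.209]), array([0.44 , 0.269])]
side 0.97 [array([0.396, 0.213]), array([0.381, 0.036]), array([0.311, 0.036]), array([0.336, 0.213])]
side 0.88 [array([ 0.458, -0.115]), array([ 0.361, -0.305]), array([ 0.318, -0.22 ]), array([ 0.415, -0.048])]
side 0.59 [array([0.585, 0.291]), array([0.596, 0.198]), array([0.442, 0.189]), array([0.443, 0.282])]
[[ 0.01902937 -0.98306545  0.1822641   0.33246575]
 [-0.99979541 -0.01996031 -0.00327444 -0.00736843]
 [ 0.00685704 -0.1821645  -0.98324416  1.40233614]
 [ 0.          0.          0.          1.        ]] 417.272216571857
```

View pics/c1.png

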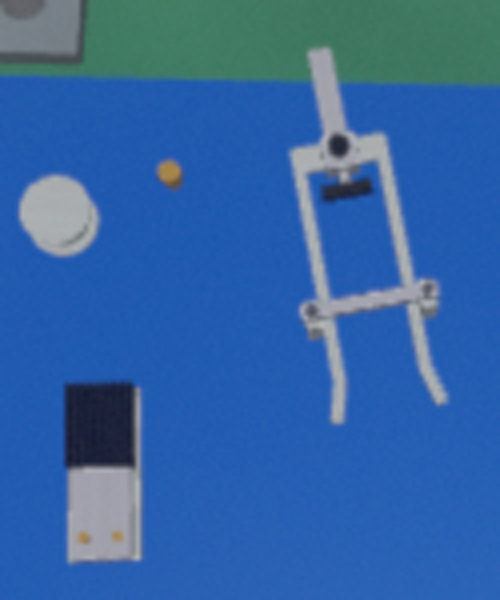

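View pics/c2.png

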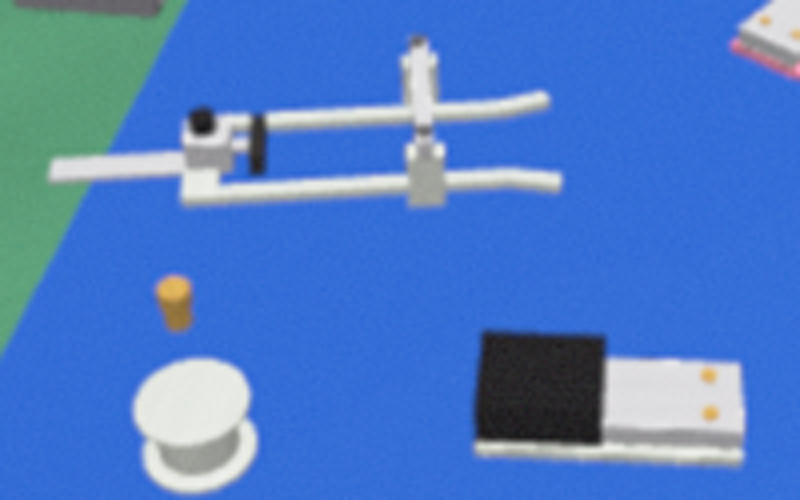

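The crops show the module with its black fins at crop (66–133, 383–467) and its metal tail below, so the nose points to +x. The lane has its mouth tips at (338,424) and (442,403), the bar runs from (312,310) to (430,290), and the buffer face is near (348,195).

```bash
python3 - <<'E'
from h import *
def P(n,x,y,z): print(n,onz("top",x/4-.375+155,y/4-.375+95,z)[:2].round(4))
for a in [(66,383),(133,383),(66,467),(133,467)]: P("sink",*a,.04)
for a in [(68,562),(135,561)]: P("tail",*a,.024)
for a in [(304,311),(435,290)]: P("bar",*a,.056)
for a in [(338,424),(442,403)]: P("tip",*a,.008)
for a in [(300,195),(329,316),(386,180),(412,305)]: P("rail c",*a,.008)
for a in [(343,378),(426,362)]: P("bend c",*a,.008)
for a in [(325,200),(371,192)]: P("buf",*a,.024)
print(env.read_state()["time"])
E
```

```text
sink [0.5862 0.2717]
sink [0.5873 0.2162]
sink [0.516  0.2677]
sink [0.5171 0.2127]
tail [0.4394 0.2649]
tail [0.4413 0.2098]
bar [0.6478 0.0752]
bar [ 0.6679 -0.0329]
tip [0.5615 0.0464]
tip [ 0.5814 -0.0413]
rail c [0.7623 0.0848]
rail c [0.6551 0.0566]
rail c [0.7774 0.0104]
rail c [ 0.6662 -0.0143]
bend c [0.6013 0.0432]
bend c [ 0.6166 -0.0271]
buf [0.7533 0.0621]
buf [0.7613 0.0229]
0.8
```

Request:
{"method": "arm_command", "body": {"rows": [0.37,0.8,0,0,0,-0.2,0,0.37,0.8,0,0,0,-0.2,0,0.37,0.8,0,0,0,-0.2,0,0.37,0.8,0,0,0,-0.2,0,0.37,0.8,0,0,0,-0.2,0,0.37,0.8,0,0,0,-0.2,0,0.37,0.8,0,0,0,-0.2,0,0.37,0.8,0,0,0,-0.2,0,0.37,0.8,0,0,0,-0.2,0,0.37,0.8,0,0,0,-0.2,0,0.37,0.8,0,0,0,-0.2,0,0.37,0.8,0,0,0,-0.2,0]}}

```text
time: 2.0
eef_pos: [0.3907, -0.0682, 0.2249]
ee_rot: [180.0, -0.1, 7.4]
contact_force: [0.8, -0.4, -0.0]
width: 1.001
grip_force: 0.0
```

Request:
{"method": "arm_command", "body": {"rows": [0.37,0.78,0,0,0,-0.2,0,0.37,0.78,0,0,0,-0.2,0,0.37,0.78,-0.2,0,0,-0.2,0,0.37,0.78,-0.3,0,0,-0.2,0,0.37,0.78,-0.4,0,0,-0.2,0,0.37,0.78,-0.4,0,0,-0.1,0,0.37,0.78,-0.3,0,0,0,0,0.37,0.78,-0.2,0,0,0,0,0,0,0,0,0,0,0,0,0,0,0,0,0,0]}}

```text
time: 3.0
eef_pos: [0.5378, 0.2425, 0.1338]
ee_rot: [179.9, 0.1, 3.1]
contact_force: [0.1, -0.3, -0.4]
width: 1.0
grip_force: 0.0
```

Request:
{"method": "arm_command", "body": {"rows": [0.06,0.01,-0.5,0,0,0,0,0,0,-0.5,0,0,0,0,0,0,-0.5,0,0,0,0,0,0,-0.35,0,0,0,0,0,0,-0.2,0,0,0,0,0,0,0,0,0,0,0.3,0,0,0,0,0,0,0.4,0,0,0,0,0,0,0.5,0,0,0,0,0,0,0.5,0,0,0,0,0,0,0.5,0,0,0,0,0,0,0.5]}}

```text
time: 4.1
eef_pos: [0.5415, 0.2428, 0.0326]
ee_rot: [-180.0, -0.1, 3.0]
contact_force: [0.1, -0.0, 3.6]
width: 0.573
grip_force: 30.0
```

Request:
{"method": "arm_command", "body": {"rows": [0,0,0.2,0,0,0,0.6,0,0,0.4,0,0,0,0.6,0,0,0.4,0,0,0,0.6,0,-0.3,0,0,0,0.2,0.6,0,-0.5,0,0,0,0.4,0.6,0,-0.7,0,0,0,0.4,0.6,0,-0.8,0,0,0,0.4,0.6,0,-0.8,0,0,0,0.4,0.6,0,-0.8,0,0,0,0.4,0.6,0,-0.6,0,0,0,0,0.6,0,-0.4,0,0,0,0,0.6,0,0,0,0,0,0,0.6]}}

```text
time: 5.3
eef_pos: [0.5411, -0.0048, 0.0822]
ee_rot: [179.9, 0.0, 11.6]
contact_force: [0.2, 1.7, -2.9]
width: 0.571
grip_force: 30.0
```

```bash
python3 - <<'E'
from h import *
i=env.read_camera("side"); cv2.imwrite("pics/s2.png",cv2.resize(i[130:290,110:350],None,fx=3,fy=3,interpolation=cv2.INTER_CUBIC))
s=env.read_state();print(s["contact_force"],s["eef_pos"],s["torque"])
E
```

```text
[-0.40199356 -0.01250694 -1.80449772] [ 0.5410105  -0.00322888  0.08214948] [ 0.03542877 -0.00455093  0.03947869]
```

View pics/s2.png

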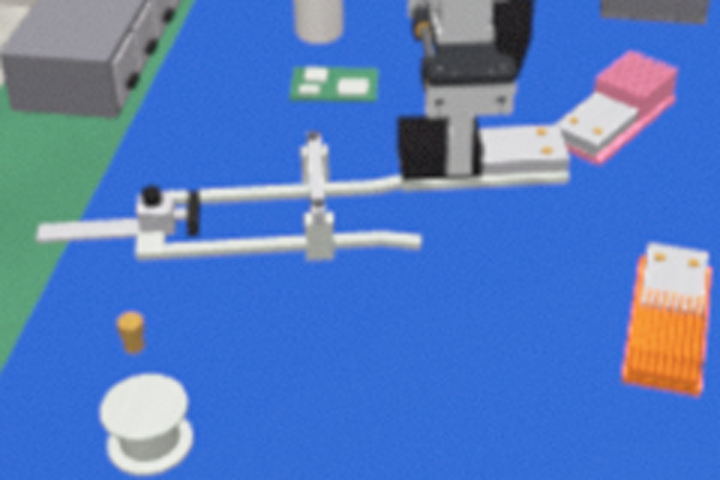

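The side view shows the module held level at crop (400–570, 115–185), just short of the lane mouth and clear of the rails. I'll lower it and let go.

Request:
{"method": "arm_command", "body": {"rows": [-0.02,0,-0.4,0,0,0.1,0.6,0,0,-0.3,0,0,0,0.6,0,0,-0.2,0,0,0,0.6,0,0,-0.08,0,0,0,0.6,0,0,0,0,0,0,0.6,0,0,0,0,0,0,0.6]}}

```text
time: 5.95
eef_pos: [0.5407, -0.002, 0.0334]
ee_rot: [180.0, -0.1, 12.2]
contact_force: [-0.1, -0.7, -2.1]
width: 0.572
grip_force: 30.0
```

Request:
{"method": "arm_command", "body": {"rows": [0,0,0,0,0,0,0.35,0,0,0,0,0,0,0.2,0,0,0,0,0,0,0.2,0,0,0.3,0,0,0,0.2,0,0,0.7,0,0,0,0.2,0,0,0.7,0,0,0,0.4,-0.6,-0.13,0,0,0,0,0.7,-0.8,-0.17,0,0,0,0,0.79,-0.6,-0.13,0,0,0,0,0.79,-0.4,-0.08,0,0,0,0,0.79]}}

```text
time: 6.95
eef_pos: [0.4177, -0.028, 0.1181]
ee_rot: [-180.0, 0.0, 12.2]
contact_force: [-0.3, -0.9, -0.2]
width: 0.411
grip_force: 0.0
```

```bash
python3 - <<'E'
from h import *
i=env.read_camera("side"); env.read_camera("top")
cv2.imwrite("pics/s3.png",cv2.resize(i[130:290,110:350],None,fx=3,fy=3,interpolation=cv2.INTER_CUBIC))
for c in("top","side"):
  for t in["module_grip","module_tail"]:
    for d in env.tip_of(t,c)[:3]:
      w=W(c,d["xyz"]); print(c,t,round(d["confidence"],2),w.round(4))
s=env.read_state();print(s["contact_force"],s["eef_pos"],s["width"],s["ee_rot"])
E
```

```text
top module_grip 0.97 [ 0.3754 -0.1868  0.0201]
top module_grip 0.65 [0.3555 0.153  0.0179]
top module_grip 0.57 [ 0.5394 -0.0034  0.0199]
top module_tail 0.79 [0.3425 0.048  0.0112]
top module_tail 0.78 [ 0.4285 -0.1074  0.0075]
side module_grip 0.84 [0.3572 0.1453 0.0205]
side module_grip 0.82 [0.5452 0.0014 0.0188]
side module_grip 0.58 [ 0.381  -0.1885  0.0187]
side module_tail 0.94 [ 0.4302 -0.1051  0.0066]
side module_tail 0.78 [ 0.4469 -0.0202  0.0156]
side module_tail 0.63 [0.3425 0.0527 0.013 ]
[-0.00559048 -0.15723854  0.63155377] [ 0.4220349  -0.02804631  0.1183913 ] 0.21774375805460192 [ 1.79953281e+02 -1.18836123e-01  1.22071251e+01]
```

View pics/s3.png

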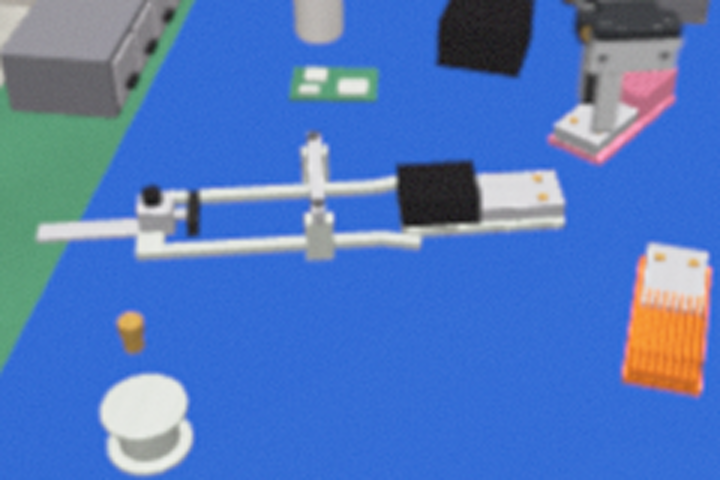

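The module lies flat in the mouth with its nose between the flares (sink at crop 400–480, 165–225; tail behind), and the gripper is clear behind it. Next I'll lower the part-open fingers behind the tail.

Request:
{"method": "arm_command", "body": {"rows": [-0.12,-0.03,-0.3,0,0,0,0.79,0,0,-0.5,0,0,0,0.79,0,0,-0.5,0,0,0,0.79,0,0,-0.4,0,0,0,0.79,0,0,-0.09,0,0,0,0.79,0,0,0,0,0,0,0.79]}}

```text
time: 7.85
eef_pos: [0.4148, -0.0293, 0.0279]
ee_rot: [-180.0, 0.1, 12.2]
contact_force: [-0.6, 0.3, -0.9]
width: 0.21
grip_force: 0.0
```

Request:
{"method": "arm_command", "body": {"rows": [0.1,0.02,0,0,0,0,0.79,0.1,0.02,0,0,0,0,0.79,0.1,0.02,0,0,0,0,0.79,0.1,0.02,0,0,0,0,0.79,0.1,0.02,0,0,0,0,0.79,0.1,0.02,0,0,0,0,0.79]}}

```text
time: 8.45
eef_pos: [0.4439, -0.0232, 0.0285]
ee_rot: [-180.0, 0.1, 12.2]
contact_force: [-1.7, -0.4, -0.5]
width: 0.213
grip_force: 0.8
```

Request:
{"method": "arm_command", "body": {"rows": [0.1,0.021,0,0,0,0,0.79,0.1,0.021,0,0,0,0,0.79,0.1,0.021,0,0,0,0,0.79,0.1,0.021,0,0,0,0,0.79,0.1,0.021,0,0,0,0,0.79,0.1,0.021,0,0,0,0,0.79]}}

```text
time: 9.05
eef_pos: [0.4747, -0.017, 0.0284]
ee_rot: [180.0, -0.0, 12.2]
contact_force: [-0.6, -0.1, 0.0]
width: 0.211
grip_force: 0.5
```

Request:
{"method": "arm_command", "body": {"rows": [0.1,0.021,0,0,0,0,0.79,0.1,0.021,0,0,0,0,0.79,0.1,0.021,0,0,0,0,0.79,0.1,0.021,0,0,0,0,0.79,0.1,0.021,0,0,0,0,0.79,0.1,0.021,0,0,0,0,0.79]}}

```text
time: 9.65
eef_pos: [0.5046, -0.0107, 0.0285]
ee_rot: [180.0, -0.0, 12.2]
contact_force: [-1.1, 0.5, 0.2]
width: 0.209
grip_force: 0.5
```

Request:
{"method": "arm_command", "body": {"rows": [0.1,0.021,0,0,0,0,0.79,0.1,0.021,0,0,0,0,0.79,0.1,0.021,0,0,0,0,0.79,0.1,0.021,0,0,0,0,0.79,0.1,0.021,0,0,0,0,0.79,0.1,0.021,0,0,0,0,0.79,0.1,0.021,0,0,0,0,0.79]}}

```text
time: 10.35
eef_pos: [0.5396, -0.0034, 0.0285]
ee_rot: [180.0, 0.0, 12.2]
contact_force: [-0.5, -0.4, -0.0]
width: 0.209
grip_force: 0.5
```

Request:
{"method": "arm_command", "body": {"rows": [0.1,0.021,0,0,0,0,0.79,0.1,0.021,0,0,0,0,0.79,0.1,0.021,0,0,0,0,0.79,0.1,0.021,0,0,0,0,0.79,0.1,0.021,0,0,0,0,0.79,0.1,0.021,0,0,0,0,0.79,0.1,0.021,0,0,0,0,0.79]}}

```text
time: 11.05
eef_pos: [0.5746, 0.004, 0.0285]
ee_rot: [180.0, 0.0, 12.2]
contact_force: [-1.3, 0.0, -0.4]
width: 0.213
grip_force: 0.6
```

```bash
python3 - <<'E'
from h import *
i=env.read_camera("side")
cv2.imwrite("pics/s4.png",cv2.resize(i[130:290,110:350],None,fx=3,fy=3,interpolation=cv2.INTER_CUBIC))
for _ in range(6):
  s=env.read_state();print(s["contact_force"].round(2),s["eef_pos"].round(4)); env.read_camera("top")
E
```

```text
[-1.28  0.31 -0.33] [0.5758 0.004  0.0286]
[-0.62  0.07  0.51] [0.5755 0.004  0.0286]
[-0.17 -0.07  0.2 ] [0.5751 0.004  0.0286]
[0.28 0.84 0.29] [0.5748 0.004  0.0286]
[ 0.7  -0.66  0.81] [0.5746 0.0039 0.0286]
[ 0.45 -0.26 -0.47] [0.5744 0.0039 0.0286]
```

View pics/s4.png

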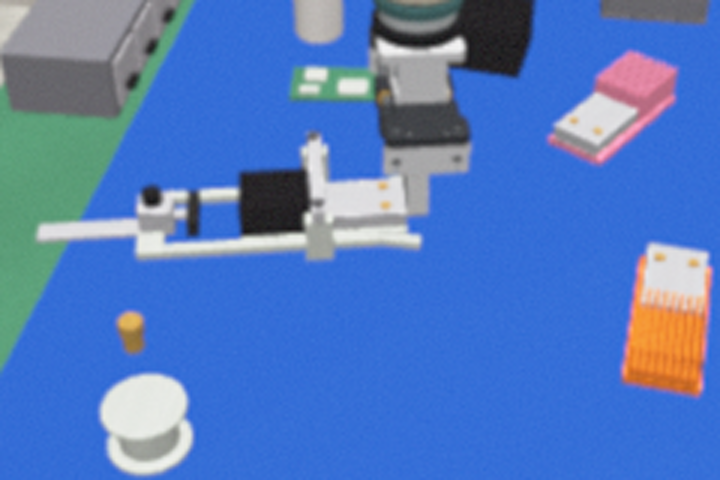

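The side view shows the sink's nose past the bar and its rear still at the bar (crop 240–310), the tail in front, and the buffer about 40 px ahead. All straight. Next come finer steps to feel for the buffer.

Request:
{"method": "arm_command", "body": {"rows": [0.1,0.021,0,0,0,0,0.79,0.1,0.021,0,0,0,0,0.79,0.08,0.017,0,0,0,0,0.79,0.04,0.0085,0,0,0,0,0.79,0.04,0.0085,0,0,0,0,0.79]}}

```text
time: 11.9
eef_pos: [0.5922, 0.0077, 0.0284]
ee_rot: [180.0, 0.0, 12.2]
contact_force: [-1.0, -0.7, 1.0]
width: 0.211
grip_force: 0.8
```

Request:
{"method": "arm_command", "body": {"rows": [0.04,0.0085,0,0,0,0,0.79,0.04,0.0085,0,0,0,0,0.79]}}

```text
time: 12.1
eef_pos: [0.5963, 0.0086, 0.0284]
ee_rot: [180.0, 0.0, 12.2]
contact_force: [-1.0, 0.1, -0.1]
width: 0.209
grip_force: 0.6
```

Request:
{"method": "arm_command", "body": {"rows": [0.04,0.0085,0,0,0,0,0.79]}}

```text
time: 12.2
eef_pos: [0.5983, 0.009, 0.0284]
ee_rot: [180.0, -0.0, 12.2]
contact_force: [-0.9, -0.9, 0.1]
width: 0.209
grip_force: 0.5
```

Request:
{"method": "arm_command", "body": {"rows": [0.03,0.0064,0,0,0,0,0.79]}}

```text
time: 12.3
eef_pos: [0.5999, 0.0094, 0.0284]
ee_rot: [180.0, -0.0, 12.2]
contact_force: [-1.1, -0.5, 0.9]
width: 0.207
grip_force: 0.5
```

Request:
{"method": "arm_command", "body": {"rows": [0.03,0.0064,0,0,0,0,0.79]}}

```text
time: 12.4
eef_pos: [0.6013, 0.0097, 0.0284]
ee_rot: [180.0, 0.0, 12.2]
contact_force: [-1.3, -0.8, -0.5]
width: 0.207
grip_force: 0.5
```

Request:
{"method": "arm_command", "body": {"rows": [0.02,0.0042,0,0,0,0,0.79]}}

```text
time: 12.5
eef_pos: [0.6023, 0.0099, 0.0284]
ee_rot: [180.0, 0.0, 12.2]
contact_force: [-1.6, -0.0, -0.0]
width: 0.209
grip_force: 0.5
```

Request:
{"method": "arm_command", "body": {"rows": [0.02,0.0042,0,0,0,0,0.79]}}

```text
time: 12.6
eef_pos: [0.6032, 0.0101, 0.0285]
ee_rot: [180.0, 0.0, 12.2]
contact_force: [-0.1, -0.4, -0.4]
width: 0.21
grip_force: 0.5
```

Request:
{"method": "arm_command", "body": {"rows": [0.02,0.0042,0,0,0,0,0.79]}}

```text
time: 12.7
eef_pos: [0.6042, 0.0103, 0.0285]
ee_rot: [180.0, 0.0, 12.2]
contact_force: [-1.0, -0.4, -2.1]
width: 0.213
grip_force: 0.5
```

Request:
{"method": "arm_command", "body": {"rows": [0.02,0.0042,0,0,0,0,0.79]}}

```text
time: 12.8
eef_pos: [0.6052, 0.0105, 0.0285]
ee_rot: [180.0, 0.0, 12.2]
contact_force: [-0.7, -0.5, -1.2]
width: 0.21
grip_force: 0.5
```

Request:
{"method": "arm_command", "body": {"rows": [0.03,0.0064,0,0,0,0,0.79]}}

```text
time: 12.9
eef_pos: [0.6067, 0.0108, 0.0285]
ee_rot: [180.0, 0.0, 12.2]
contact_force: [-0.9, -0.6, -0.7]
width: 0.211
grip_force: 0.5
```

Request:
{"method": "arm_command", "body": {"rows": [0.02,0.0042,0,0,0,0,0.79]}}

```text
time: 13.0
eef_pos: [0.6079, 0.011, 0.0285]
ee_rot: [180.0, -0.0, 12.2]
contact_force: [-1.5, -0.1, -0.7]
width: 0.212
grip_force: 0.5
```

Request:
{"method": "arm_command", "body": {"rows": [0.02,0.0042,0,0,0,0,0.79]}}

```text
time: 13.1
eef_pos: [0.6087, 0.0112, 0.0285]
ee_rot: [180.0, 0.0, 12.2]
contact_force: [-0.5, 0.4, 0.1]
width: 0.211
grip_force: 0.5
```

Request:
{"method": "arm_command", "body": {"rows": [0.02,0.0042,0,0,0,0,0.79]}}

```text
time: 13.2
eef_pos: [0.6095, 0.0114, 0.0285]
ee_rot: [180.0, 0.0, 12.2]
contact_force: [-1.7, 0.1, 1.9]
width: 0.211
grip_force: 1.2
```

Request:
{"method": "arm_command", "body": {"rows": [0.02,0.0042,0,0,0,0,0.79]}}

```text
time: 13.3
eef_pos: [0.6098, 0.0115, 0.0285]
ee_rot: [-180.0, 0.1, 12.2]
contact_force: [-3.0, -1.4, 2.8]
width: 0.208
grip_force: 1.9
```

Request:
{"method": "arm_command", "body": {"rows": [0.02,0.0042,0,0,0,0,0.79]}}

```text
time: 13.4
eef_pos: [0.6102, 0.0117, 0.0284]
ee_rot: [-180.0, 0.2, 12.2]
contact_force: [-5.3, -1.6, 3.0]
width: 0.206
grip_force: 2.7
```

Request:
{"method": "arm_command", "body": {"rows": [0.02,0.0042,0,0,0,0,0.79]}}

```text
time: 13.5
eef_pos: [0.6106, 0.0118, 0.0283]
ee_rot: [-180.0, 0.3, 12.2]
contact_force: [-6.7, -1.5, 2.8]
width: 0.209
grip_force: 3.3
```

Request:
{"method": "arm_command", "body": {"rows": [0.01,0.002,0,0,0,0,0.79]}}

```text
time: 13.6
eef_pos: [0.6107, 0.0119, 0.0282]
ee_rot: [-180.0, 0.3, 12.2]
contact_force: [-5.8, -1.4, 3.6]
width: 0.211
grip_force: 3.5
```

Request:
{"method": "arm_command", "body": {"rows": [0.015,0.003,0,0,0,0,0.79]}}

```text
time: 13.7
eef_pos: [0.6109, 0.012, 0.0282]
ee_rot: [-180.0, 0.4, 12.2]
contact_force: [-7.3, -2.2, 4.9]
width: 0.211
grip_force: 4.0
```

Request:
{"method": "arm_command", "body": {"rows": [0,0,0,0,0,0,0.79]}}

```text
time: 13.8
eef_pos: [0.6109, 0.012, 0.0282]
ee_rot: [-180.0, 0.4, 12.2]
contact_force: [-7.4, -1.5, 4.1]
width: 0.206
grip_force: 3.7
```

Request:
{"method": "arm_command", "body": {"rows": [0.017,0.0036,0,0,0,0,0.79,0,0,0,0,0,0,0.79]}}

```text
time: 14.0
eef_pos: [0.6112, 0.0121, 0.0281]
ee_rot: [-180.0, 0.4, 12.2]
contact_force: [-7.0, -2.1, 4.5]
width: 0.211
grip_force: 4.1
```

Request:
{"method": "arm_command", "body": {"rows": [0,0,0,0,0,0,0.79,0,0,0,0,0,0,0.79]}}

```text
time: 14.2
eef_pos: [0.6112, 0.0121, 0.0281]
ee_rot: [-180.0, 0.4, 12.2]
contact_force: [-8.0, -1.7, 4.6]
width: 0.208
grip_force: 4.1
```

Request:
{"method": "arm_command", "body": {"rows": [0,0,0,0,0,0,0.79]}}

```text
time: 14.3
eef_pos: [0.6112, 0.0121, 0.0281]
ee_rot: [-180.0, 0.4, 12.2]
contact_force: [-8.2, -1.8, 4.6]
width: 0.21
grip_force: 4.1
```

Request:
{"method": "arm_command", "body": {"rows": [0.02,0.0042,0,0,0,0,0.79,0,0,0,0,0,0,0.79]}}

```text
time: 14.5
eef_pos: [0.6115, 0.0122, 0.028]
ee_rot: [-179.9, 0.5, 12.2]
contact_force: [-8.5, -2.9, 5.1]
width: 0.213
grip_force: 4.7
```

Request:
{"method": "arm_command", "body": {"rows": [0,0,0,0,0,0,0.79,0,0,0,0,0,0,0.79]}}

```text
time: 14.7
eef_pos: [0.6115, 0.0122, 0.0281]
ee_rot: [-179.9, 0.5, 12.2]
contact_force: [-9.1, -2.8, 5.6]
width: 0.211
grip_force: 4.7
```

Request:
{"method": "arm_command", "body": {"rows": [0,0,0,0,0,0,0.79,0,0,0,0,0,0,0.79]}}

```text
time: 14.9
eef_pos: [0.6115, 0.0122, 0.028]
ee_rot: [-179.9, 0.5, 12.2]
contact_force: [-8.7, -2.3, 5.9]
width: 0.21
grip_force: 4.7
```

Request:
{"method": "arm_command", "body": {"rows": [-0.05,-0.0105,0,0,0,0,0.79,-0.1,-0.021,0,0,0,0,0.79,-0.2,-0.042,0,0,0,0,0.79,-0.4,-0.085,0,0,0,0,0.79,-0.4,-0.085,0,0,0,0,0.79,-0.3,-0.06,0.4,0,0,0,0.79,0,0,0.8,0,0,0,0.79,-0.6,0,0.8,0,0,0,0.79,-0.6,0,0.8,0,0,0,0.79,0,0,0,0,0,0,0.79]}}

```text
time: 15.9
eef_pos: [0.4836, -0.0026, 0.1739]
ee_rot: [179.8, -0.6, 12.2]
contact_force: [1.5, -0.1, 0.4]
width: 0.211
grip_force: 0.0
```

```bash
python3 - <<'E'
from h import *
i=env.read_camera("side")
cv2.imwrite("pics/s5.png",cv2.resize(i[100:290,110:360],None,fx=3,fy=3,interpolation=cv2.INTER_CUBIC))
s=env.read_state();print(s["contact_force"].round(2),s["eef_pos"].round(4))
E
```

```text
[-0.16  0.05  0.32] [ 0.4843 -0.0026  0.1717]
```

View pics/s5.png

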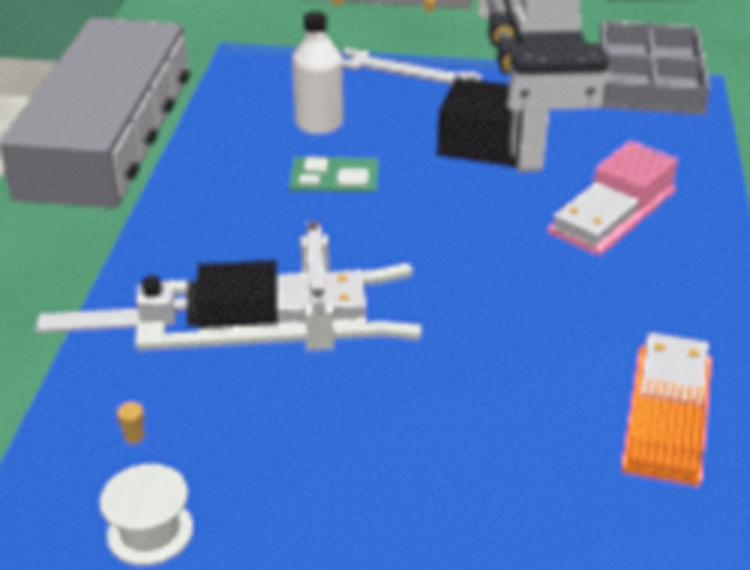

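The sink is past the bar and against the buffer (crop 188–278), the tail stands out in front of the bar, and the gripper is clear with everything else undisturbed. I'm handing the job in.

```bash
python3 -c "
from rig import env
print(env.finish_job())"
```

```text
the job is handed in; nothing more can be done
None
```

The module cleared the bar and was pressed against the buffer (tool force about 9 N, an estimated 8 N at the buffer) for about half a second, then released with the whole heat sink past the bar; the job is handed in.

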